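Find the full caddy by its weight and serve it

ROBOT

A 6-joint arm with a two-finger parallel gripper is mounted at the origin on a cart in front of the work surface, level with it; the furniture and walls round the work are solid. World frame = base frame: x ahead of the robot, y to its left, z up, the work surface at z = 0. Lengths are in m, angles in rad, forces in N, time in s.
With the tool pointing down it reaches from about 0.35 to 0.925 m from the base axis. Payload 6.4 kg.
Tool frame: the origin (TCP) lies at the very end of the fingers, on their centre line; the grasp point (between the pads) lies 19 mm behind it; z points along the fingers, y is the direction in which the jaws open and shut (so a half turn about z gives the same grasp; the last joint's range is limited). The gripper opens to 94 mm and grips with 3 to 60 N. Pads are 16 mm wide; open, the fingers measure 119 mm over their backs; the gripper's body (75 mm by 177 mm) begins 78 mm behind the grasp point.
Start: joints at [0.939, 0.245, 1.558, -0, 1.339, -0.174], TCP at [0.287, 0.583, 0.205] pointing down, gripper open.
Joint ranges: [-3.13, 3.13], [-1.02, 2.26], [0.13, 2.54], [-0.95, 4.09], [0.21, 2.88], [-2.74, 2.74]. Speed limits (rad/s): [2.57, 2.57, 3.14, 3.14, 3.14, 3.14].

INTERFACE

Orientations are given as a unit quaternion [x, y, z, w].
In Python, from station import robot, imaging gives the robot as it stands.
- The arm moves only by the shell command python3 -m pendant 'ROWS' [OPENING] [FORCE]. ROWS is JSON, one flat list of numbers, 6 for each row, row after row: the shift along the world's x, y, z in cm, then the turn, a rotation vector about the world's x, y, z in rad. A call has 1 to 8 rows; each row shifts and turns the pose as measured when the row begins; what a row does not reach is not made up. A row lasts 1/12 s, in which the tool goes at most 41.7 mm and 7.16 degrees, less where a joint would pass 70% of its speed; a pose out of reach is approached as far as the arm can. A call with a gripper value outside its range is refused whole. OPENING is the closure, from 0 (fully open) to 1 (shut), set as the call begins (- or left out, the last holds). The fingers move at their own pace and stop on an object; FORCE is the grip in N (left out, the last holds). Time passes only in rows, so rows that do not move let the fingers close. It gives the time, the measured TCP pose, the force and the opening at its end, in the units of the state.
- robot.observe(): the state, without advancing time (a new reading comes with each control period).
- imaging.grab_frame(name): name is "scene" or "top"; returns the picture (420x560x3 uint8, blue, green, red); there is no depth.
- imaging.calibration(name): a dict with "intrinsics" (3x3 intrinsics, pixels), "k1" (the pictures are not rectified: a ray, as slopes to the right and down, at radius r is drawn at 1 + k1 r^2 times it, then the intrinsics apply), "R" (3x3) and "t" (3): a world point X has camera coordinates R X + t. Camera axes: x right, y down, z forward; pixel columns grow to the right and rows downward; lengths in m; the calibration is good to about 2 mm. A picture is of the moment at which its call begins. calibration takes no time and is no camera call.
- robot.close_job(): hands the job in, once; it reports no verdict.
Trained networks look in the newest picture that a camera, given by its name, has taken for a name from the list of things; names that differ only in an ending like _2 or _b are one class to them, and where a whole thing is asked for, a point or a joint stands for the part that bears it (a point fixed in the world has none). Each returns a list of dicts, best first, with "conf" (0 to 1); they miss things now and then, are a little off and sometimes report something else, mostly with a low value. They report only what shows in the picture. A call takes as long as a camera call.
- imaging.look_for(camera, name): "rect" ([left, top, right, bottom] as shares, 0 to 1, of the picture: columns of its width, rows of its height, round what is visible of it).
- imaging.outline_of(camera, name): "region" (420x560 bool, what is visible of it) and "rect" ([left, top, right, bottom] as shares, 0 to 1, of the picture: columns of its width, rows of its height, round what is visible of it).
- imaging.place_of(camera, name): "position" ([column, row] as shares, 0 to 1, of the picture: columns of its width, rows of its height: a listed point, or the origin of a listed thing).
The state is a dict: "time": time; "q": joint angles; "qd": joint speeds; "joint_torque": joint torques, N m; "tool_pos": TCP position; "orientation": TCP orientation; "contact_force": force on the tool from outside, world axes, zero at the start; "moment": the same for the moment, N m; "finger_gap": opening from 0.0 (shut) to 1.0 (fully open).
Only numpy, scipy, OpenCV 4.12 (cv2) and the standard library are available. Lean on these libraries where they do the work, as an engineer would, in place of code of your own. Each camera call takes 0.05 s, during which the arm holds its last target.

TASK

Three closed caddies that look the same lean in the rack; one is full, the other two are nearly empty. Working from left to right, lift each of the three a few centimetres in turn to feel its weight, put the two light ones back home in their own pockets, and stand the heavy one upright on the wooden board, setting it down gently. Leave the jar, tin, mug and lemon where they are.

Things in the scene. Friction and masses are not known exactly. Their poses are not given: they have to be found in the camera images.
- rack: Wooden rack fixed on the worktop, 330 wide, 125 deep, 239 high; origin on the worktop. Own x points to its back, y left, z up (only yawed). Three pockets at y +0.108, 0, -0.108 lean 24 deg to the front: axis out of the mouth (-0.407, 0, 0.914). A fixed shelf with small jars (underside 227 up, front edge at x = 0.02) overhangs: come in leaning, along that axis. Cheeks at y +-0.152, 85 high.
- caddy_1_center (a point): Centre of the left caddy (seen from the robot): closed white box, pale fixed wooden lid, one of three alike. Own z: 110 mm from bottom to lid, y: 56 mm (grip this; along the rack's y), x: 70 mm. Leans 24 deg to the front (own z = pocket axis), its top 70 mm out of the pocket; 52 mm gap to the next caddy. One of the three, another each time, is full: 0.6 to 0.8 kg; the other two weigh about 0.2 kg.
- caddy_2_center (a point): Centre of the middle caddy; same size, look and axes as the left one. One of the three, another each time, is full: 0.6 to 0.8 kg; the other two weigh about 0.2 kg.
- caddy_3_center (a point): Centre of the right caddy; same size, look and axes as the left one. One of the three, another each time, is full: 0.6 to 0.8 kg; the other two weigh about 0.2 kg.
- pocket_1 (a point): Where the centre of the left caddy is when it sits home in its pocket (fixed to the rack, at x 0.005, y +0.108, z 0.099 of its frame; axes as the rack's). The pocket is 64 mm wide along y, 76 mm the other way and 40 mm deep along its leaning axis.
- pocket_2 (a point): Where the centre of the middle caddy is when it sits home in its pocket (fixed to the rack, at x 0.005, y +0.000, z 0.099 of its frame; axes as the rack's). The pocket is 64 mm wide along y, 76 mm the other way and 40 mm deep along its leaning axis.
- pocket_3 (a point): Where the centre of the right caddy is when it sits home in its pocket (fixed to the rack, at x 0.005, y -0.108, z 0.099 of its frame; axes as the rack's). The pocket is 64 mm wide along y, 76 mm the other way and 40 mm deep along its leaning axis.
- board: Wooden serving board with a steel loop at each short end, fixed flat on the worktop in front of the rack: 190 x 150 x 14 mm, x along the 190 mm, origin at the centre of its underside (top at z = 0.014).
- honey_jar: Bystander: round honey jar, 71 mm across, 110 mm tall, origin at its underside; loose.
- tin_small: Bystander: low round food tin, 75 mm across, 58 mm tall, origin at its underside; loose.
- mug_tea: Bystander: white dotted mug, 92 mm across, 127 mm over the handle, 93 mm tall, origin at its underside; loose.
- lemon: Bystander: lemon, 78 x 55 x 56 mm, origin at its underside; loose.

How it is judged:
By the outcome, as a careful person would: the job done as asked, in the order asked, and still so for the second after the job is handed in, with the robot touching nothing.
It also fails if it takes over 72 s, if anything falls off the work surface, if the arm or the gripper's body presses on something with over 40 N, if the wrist force passes 120 N, or if a joint passes its speed limit or range.

## Working session

There is one attempt and no reset: what is moved stays moved. The work goes in short steps, Python scripts to look and compute and a shell command to move; the robot and the scene stay as the last step left them, time stands still between calls to the robot, and variables do not carry over. Pictures are saved under pics/ and viewed, and the job is handed in when it is done.

```bash
ls; mkdir -p pics
python3 - <<'E'
from station import robot, imaging
import cv2
for n in ("scene","top"):
    im=imaging.grab_frame(n); cv2.imwrite(f"pics/{n}0.png",im)
    c=imaging.calibration(n); print(n,c)
    for k in ["rack","caddy_1_center","pocket_1","board","honey_jar","tin_small","mug_tea","lemon"]:
        r=imaging.place_of(n,k); print(k,[([round(x*s,1) for x,s in zip(d["position"],(560,420))],round(d["conf"],2)) for d in r][:5])
print(robot.observe())
E
```

```text
pics
scene {'intrinsics': array([[468.47710514,   0.        , 272.96256833],
       [  0.        , 468.47710514, 205.90688995],
       [  0.        ,   0.        ,   1.        ]]), 'k1': -0.10089181365858726, 'R': array([[ 0.89118504, -0.45344468,  0.01330957],
       [-0.22693477, -0.47103055, -0.85242644],
       [ 0.39279745,  0.75664929, -0.52267774]]), 't': array([-0.45933852,  0.2422205 ,  0.77982436])}
rack [([282.2, 226.7], 0.61)]
caddy_1_center [([269.2, 164.1], 0.65)]
pocket_1 [([305.9, 211.4], 0.96), ([286.8, 187.8], 0.73), ([272.1, 164.4], 0.68), ([191.9, 206.9], 0.25)]
board [([234.3, 263.5], 0.57)]
honey_jar [([353.4, 303.2], 0.74)]
tin_small [([309.3, 302.7], 0.85)]
mug_tea [([191.3, 207.4], 0.91)]
lemon [([203.5, 228.5], 0.83)]
top {'intrinsics': array([[520.2035567 ,   0.        , 285.2923106 ],
       [  0.        , 520.2035567 , 207.14143213],
       [  0.        ,   0.        ,   1.        ]]), 'k1': -0.0021255030389082073, 'R': array([[ 0.06673339, -0.99777019,  0.00113748],
       [-0.97180801, -0.06525526, -0.22656334],
       [ 0.22613238,  0.01401393, -0.9739
[... 349 characters left out ...]
88)]
{'time': 0.9, 'q': array([ 9.38877571e-01,  2.45070705e-01,  1.55781553e+00, -6.22597049e-07,
        1.33869866e+00, -1.74096428e-01]), 'qd': array([ 5.02635043e-04, -2.69012654e-04, -8.86610115e-04, -2.41459193e-03,
        1.42603413e-04, -2.72875258e-05]), 'joint_torque': array([ 1.67708065e-03, -4.15824473e+01, -3.14885402e+01,  6.85986830e-02,
        2.87131016e-02,  4.49861238e-05]), 'tool_pos': array([0.28729337, 0.58306931, 0.20546565]), 'orientation': array([2.26917155e-01, 9.73914064e-01, 3.44774000e-06, 1.79925588e-06]), 'contact_force': array([ 0.01112221, -0.66946953,  0.14128804]), 'moment': array([-0.0169939 , -0.01211254,  0.05038456]), 'finger_gap': 1.001103115939431}
```

View pics/scene0.png

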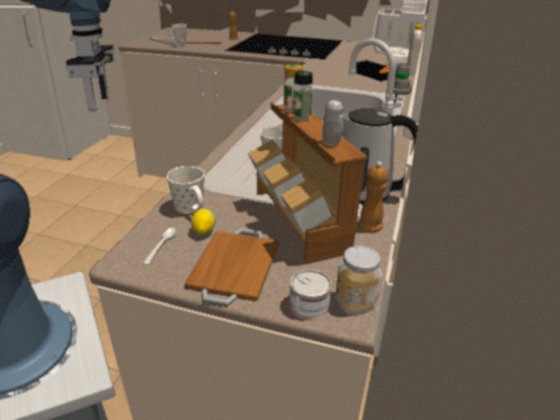

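View pics/top0.png

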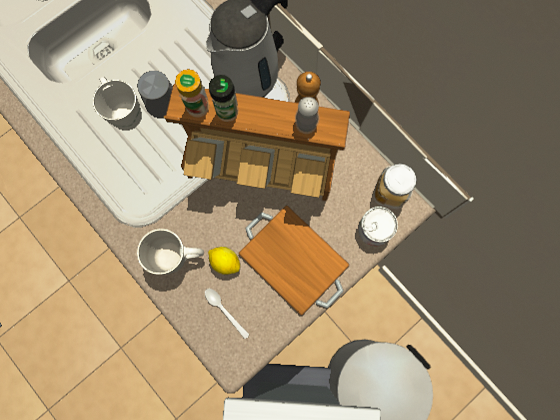

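The scene view shows the rack around (310,190), the board at (235,263), the tin and jar to its right, and the mug and lemon to its left. In the top view the three lids are near (205,157), (254,167) and (308,176). I'll enlarge the top view to pick out the lid corners.

Run:
```python
import cv2
im=cv2.imread("pics/top0.png")
c=im[85:215,155:365]; cv2.imwrite("pics/crop1.png",cv2.resize(c,None,fx=3.8,fy=3.8,interpolation=cv2.INTER_CUBIC))
im=cv2.imread("pics/scene0.png")
c=im[90:270,235:375]; cv2.imwrite("pics/crop2.png",cv2.resize(c,None,fx=3.3,fy=3.3,interpolation=cv2.INTER_CUBIC))
```

```text
(no output)
```

View pics/crop1.png

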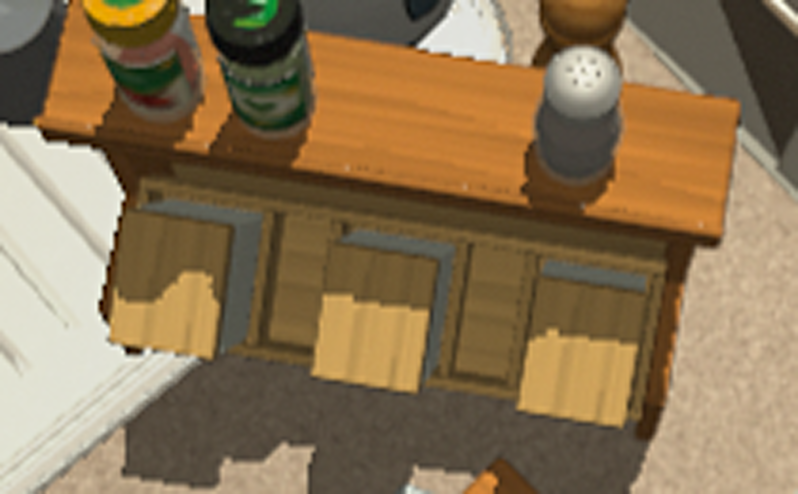

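View pics/crop2.png

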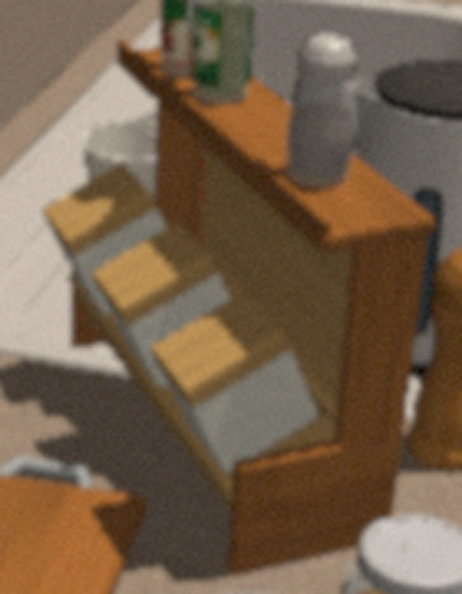

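```bash
cat > h.py <<'E'
import numpy as np, cv2
from scipy.optimize import least_squares
from scipy.spatial.transform import Rotation as R
from station import robot, imaging
def proj(n,X):
    c=imaging.calibration(n); X=np.atleast_2d(X)@np.array(c["R"]).T+c["t"]
    s=X[:,:2]/X[:,2:]; s=s*(1+c["k1"]*(s**2).sum(1,keepdims=True))
    K=c["intrinsics"]; return s*[K[0,0],K[1,1]]+[K[0,2],K[1,2]]
def back(n,uv,z):
    f=lambda p: (proj(n,[p[0],p[1],z])[0]-uv)
    return least_squares(f,[0.6,0.2]).x
A=R.from_euler('y',-24,degrees=True) # caddy in rack
def lid(y): 
    loc=np.array([[-.035,.028,.055],[-.035,-.028,.055],[.035,-.028,.055],[.035,.028,.055]]) # FL FR BR BL
    return A.apply(loc)+[.005,y,.099]
def rackT(p,X): return R.from_euler('z',p[2]).apply(X)+[p[0],p[1],0]
E
cat > fit.py <<'E'
from h import *
T={0.108:[(108,342),(212,358),(232,223),(125,205)],0:[(313,376),(417,391),(441,260),(333,238)],-.108:[(518,411),(624,427),(645,290),(538,276)]}
S={0.108:[(45,210),(77,250),(155,210),(122,168)],0:[(93,270),(132,318),(222,276),None],-.108:[(152,348),(195,402),(290,350),None]}
P=[];U=[];C=[]
for i,y in enumerate([.108,0,-.108]):
    L=lid(y)
    for n,D,s,o in(("top",T,3.8,(155,85)),("scene",S,3.3,(235,90))):
        for k in range(4):
            q=D[y][k]
            if q: P.append((n,i,L[k]));U.append((np.array(q)+.5)/s-.5+o)
def res(p,cams=("top","scene")):
    return np.concatenate([proj(n,rackT(p,X+[p[3+3*i],p[4+3*i],p[5+3*i]]))[0]-u for (n,i,X),u in zip(P,U) if n in cams]+[np.array(p[3:])*300])
r=least_squares(res,[.7,.15,0]+[0]*9)
print(np.round(r.x,4)); e=r.fun[:-9].reshape(-1,2); 
for (n,i,_),q in zip(P,e): print(n,i,np.round(q,1))
p=r.x
for n in("top","scene"): print(n,proj(n,rackT(p,np.array([[0,0,0],[.02,.165,.239],[.02,-.165,.239]]))))
for i,y in enumerate([.108,0,-.108]): print(i,rackT(p,np.array([[.005,y,.099],[.005+p[3+3*i],y+p[4+3*i],.099+p[5+3*i]]])))
E
python3 fit.py
python3 - <<'E'
from h import *
for n,uv in(("top",(293.5,260)),("scene",(234.3,263.5))): print("board",back(n,uv,.0))
b={"honey_jar":((386.3,192.3),(353.4,303.2)),"tin":((372.4,226.8),(309.3,302.7)),"mug":((176,255.2),(191.3,207.4)),"lemon":((223.4,264.5),(203.5,228.5))}
for k,(a,c) in b.items(): print(k,back("top",a,0),back("scene",c,0))
# lid from place_of
print("rack",back("top",(258.5,183.2),0),back("scene",(282.2,226.7),0))
# board corners, top
for uv in [(290,207),(348,263),(304,313),(241,258)]: print(back("top",uv,.014))
E
```

```text
[ 6.175e-01  1.256e-01 -1.034e-01 -0.000e+00  9.000e-04 -7.500e-03
  4.000e-04 -6.000e-04 -6.700e-03 -3.000e-04 -3.000e-04 -7.000e-03]
top 0 [ 0.3 -0.5]
top 0 [ 0.5 -0.1]
top 0 [-0.2  0.5]
top 0 [0.1 0.6]
scene 0 [0.3 1.8]
scene 0 [-1.8 -0.7]
scene 0 [ 0.1 -3.4]
scene 0 [1.6 0.3]
top 1 [ 0.4 -0.7]
top 1 [ 0.8 -0.1]
top 1 [-0.2 -0.6]
top 1 [0.1 0.6]
scene 1 [1.4 2.9]
scene 1 [-1.5 -0.3]
scene 1 [-1.2 -3.8]
top 2 [-0.1 -0.7]
top 2 [ 0.1 -0.2]
top 2 [0.6 0.8]
top 2 [ 0.3 -0.1]
scene 2 [1.  2.2]
scene 2 [-1.4 -0.7]
scene 2 [-0.2 -2.8]
top [[258.61214423 179.66342391]
 [164.75218468 117.76563609]
 [344.73877979 147.0186844 ]]
scene [[287.23733633 223.90383204]
 [271.58517801 104.57398468]
 [334.94834864 161.13485842]]
0 [[0.6336507  0.23247333 0.099     ]
 [0.63370406 0.23337696 0.09147849]]
1 [[0.6225016  0.12505034 0.099     ]
 [0.62279439 0.12439864 0.09227166]]
2 [[0.61135251 0.01762736 0.099     ]
 [0.61100636 0.01737544 0.09199711]]
board [0.44249291 0.03612456]
board [0.4451445  0.04178145]
honey_jar [ 0.60742441 -0.16076907] [ 0.60133978 -0.16975287]
tin [ 0.5270355  -0.13209648] [ 0.52653709 -0.13076502]
mug [0.43586453 0.29087819] [0.43564372 0.29637286]
lemon [0.42264512 0.18649419] [0.43130803 0.19394721]
rack [0.60930872 0.12517239] [0.60112721 0.1202898 ]
[0.55619219 0.05122179]
[ 0.44205549 -0.08019262]
[0.33137352 0.00735364]
[0.4374615  0.14849872]
```

```bash
cat >> fit.py <<'E'
def res2(q): return np.concatenate([proj(n,rackT(q,X))[0]-u for (n,i,X),u in zip(P,U) if n=="top"])
r2=least_squares(res2,[.6,.12,-.1]); print("toponly",r2.x,np.abs(r2.fun).mean(), np.round(r2.fun.reshape(-1,2),1).tolist())
def res3(q): return np.concatenate([proj(n,rackT(q,X))[0]-u for (n,i,X),u in zip(P,U) if n=="scene"])
r3=least_squares(res3,[.6,.12,-.1]); print("sceneonly",r3.x,np.round(r3.fun.reshape(-1,2),1).tolist())
for n,crop,s,o in(("top",(85,215,155,365),3.8,(155,85)),("scene",(90,270,235,375),3.3,(235,90))):
    im=cv2.imread(f"pics/{n}0.png")[crop[0]:crop[1],crop[2]:crop[3]]; im=cv2.resize(im,None,fx=s,fy=s,interpolation=cv2.INTER_CUBIC)
    q=r2.x
    def dr(X,col):
        uv=(proj(n,rackT(q,np.array(X)))-o+.5)*s-.5; cv2.polylines(im,[np.int32(uv)],True,col,1)
    for y in(.108,0,-.108):
        dr(lid(y),(0,0,255))
    dr([[.02,.165,.239],[.02,-.165,.239],[.02,-.165,.227],[.02,.165,.227]],(255,0,0))
    dr([[-.0625,.165,0],[-.0625,-.165,0],[.0625,-.165,0],[.0625,.165,0]],(0,255,0))
    cv2.imwrite(f"pics/ov_{n}.png",im)
E
python3 fit.py | grep only
```

```text
Traceback (most recent call last):
  File "fit.py", line 13, in <module>
    r=least_squares(res,[.7,.15,0]+[0]*9)
  File "fit.py", line 12, in res
    return np.concatenate([proj(n,rackT(p,X+[p[3+3*i],p[4+3*i],p[5+3*i]]))[0]-u for (n,i,X),u in zip(P,U) if n in cams]+[np.array(p[3:])*300])
                           ~~~~^^^^^^^^^^^^^^^^^^^^^^^^^^^^^^^^^^^^^^^^^^^
  File "h.py", line 6, in proj
    c=imaging.calibration(n); X=np.atleast_2d(X)@np.array(c["R"]).T+c["t"]
ValueError: time passes only in moves, steps and waits
```

```bash
sed -i 's/^def proj/CAL={n:imaging.calibration(n) for n in ("top","scene")}\ndef proj/; s/c=imaging.calibration(n); X/c=CAL[n]; X/' h.py
python3 fit.py | grep only
```

```text
toponly [ 0.61523793  0.12536833 -0.10527212] 0.3587506645272569 [[0.0, -0.5], [0.4, -0.1], [-0.2, 0.2], [-0.2, 0.3], [-0.3, -0.4], [0.3, 0.3], [-0.6, -0.4], [-0.5, 0.6], [-0.2, -0.6], [0.1, -0.0], [0.8, 0.8], [0.3, -0.3]]
sceneonly [ 0.61054514  0.11174816 -0.1058554 ] [[0.3, 1.8], [-1.8, -0.5], [0.5, -3.5], [1.9, 0.1], [1.0, 3.3], [-1.8, 0.3], [-1.0, -3.4], [1.2, 3.0], [-1.1, 0.4], [0.8, -2.0]]
```

View pics/ov_top.png

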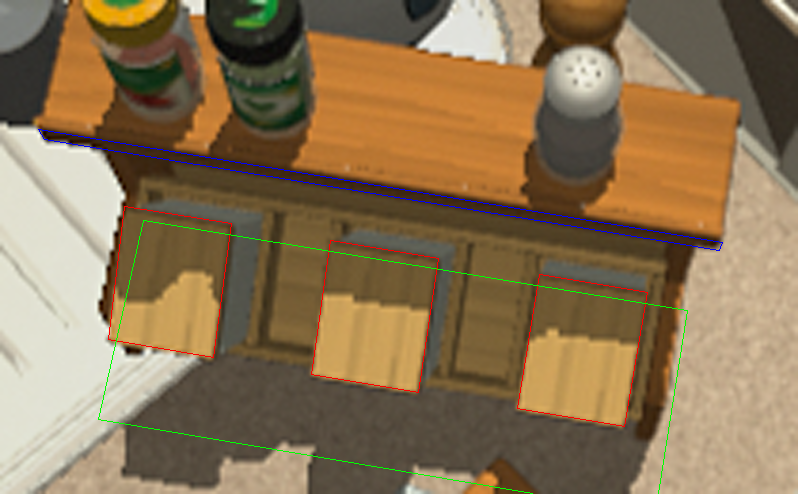

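View pics/ov_scene.png

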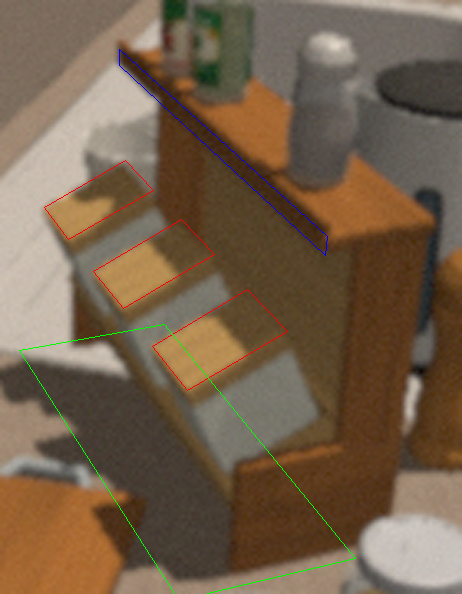

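The overlay of the top-only fit lands on the lids and the shelf edge in both views. So the rack is at (0.615, 0.125) with yaw -0.105. The jar, tin, mug and lemon all stand clear of the path.

```bash
cat > d.py <<'E'
# usage: d.py i s [dx] : delta from present TCP pose to caddy i, TCP at s (m) along axis from centre
from h import *
import sys
RK=[0.61524,0.12537,-0.10527]
Rz=R.from_euler('z',RK[2]); ax=Rz.apply([-.4067,0,.9135])
def tgt(i,s,up=False):
    c=rackT(RK,np.array([.005,(.108,0,-.108)[i-1],.099]))
    z=-ax; cand=[]
    for sg in(1,-1):
        y=sg*Rz.apply([0,1,0]); cand.append(R.from_matrix(np.array([np.cross(y,z),y,z]).T))
    return c+s*ax,cand
def delta(p,cand):
    o=robot.observe(); r0=R.from_quat(o["orientation"])
    rv=min([(c*r0.inv()).as_rotvec() for c in cand],key=np.linalg.norm)
    print("t",round(o["time"],2),"pos",np.round(o["tool_pos"],4),"F",np.round(o["contact_force"],2),"gap",round(o["finger_gap"],3))
    d=(p-o["tool_pos"])
    print("target",np.round(p,4),"dcm",np.round(d*100,2),"rot",np.round(rv,3),"q",np.round(o["q"],2))
    print("in caddy axes (cm): x,y,s",np.round(Rz.inv().apply(d)*100,2))
if __name__=="__main__":
    delta(*tgt(int(sys.argv[1]),float(sys.argv[2]))); print("axis",np.round(ax,4))
E
python3 d.py 1 0.11
```

```text
t 0.9 pos [0.2873 0.5831 0.2055] F [ 0.01 -0.67  0.14] gap 1.001
target [0.5871 0.2369 0.1995] dcm [ 29.98 -34.61  -0.6 ] rot [-0.117 -0.404  0.347] q [ 0.94  0.25  1.56 -0.    1.34 -0.17]
in caddy axes (cm): x,y,s [ 33.45 -31.27  -0.6 ]
axis [-0.4044  0.0427  0.9135]
```

```bash
python3 -m pendant '[1.5,-2.5,0.6,-0.015,-0.05,0.043,1.5,-2.5,0.6,-0.015,-0.05,0.043,1.5,-2.5,0.6,-0.015,-0.05,0.043,1.5,-2.5,0.6,-0.015,-0.05,0.043,1.5,-2.5,0.6,-0.015,-0.05,0.043,1.5,-2.5,0.6,-0.015,-0.05,0.043,1.5,-2.5,0.6,-0.015,-0.05,0.043,1.5,-2.5,0.6,-0.015,-0.05,0.043]' 0.1 40; python3 d.py 1 0.11
```

```text
time: 1.57
tool_pos: [0.4106, 0.3782, 0.2546]
orientation: [0.042, 0.976, -0.015, 0.215]
contact_force: [-0.1, -0.5, 0.5]
finger_gap: 0.901
t 1.57 pos [0.4106 0.3782 0.2546] F [-0.08 -0.55  0.52] gap 0.901
target [0.5871 0.2369 0.1995] dcm [ 17.64 -14.12  -5.51] rot [ 0.012  0.014 -0.017] q [ 0.69 -0.16  1.94 -0.35  1.08 -0.67]
in caddy axes (cm): x,y,s [ 19.03 -12.19  -5.51]
axis [-0.4044  0.0427  0.9135]
```

```bash
python3 -m pendant '[2.4,-2,-0.5,0.003,0.003,-0.004,2.4,-2,-0.5,0.003,0.003,-0.004,2.4,-2,-0.5,0.003,0.003,-0.004,2.4,-2,-0.5,0.003,0.003,-0.004,2.4,-2,-0.5,0.003,0.003,-0.004,2.4,-2,-1,0,0,0,2,-1.5,-1,0,0,0,0.5,0,-0.5,0,0,0]'; python3 d.py 1 0.06
```

```text
time: 2.23
tool_pos: [0.5867, 0.233, 0.2091]
orientation: [0.054, 0.976, -0.007, 0.213]
contact_force: [0.1, 0.9, -0.0]
finger_gap: 0.897
t 2.23 pos [0.5867 0.233  0.2091] F [ 0.09  0.92 -0.04] gap 0.897
target [0.6073 0.2348 0.1538] dcm [ 2.06  0.18 -5.53] rot [-0.008  0.011  0.003] q [ 0.26 -0.02  1.88 -0.19  0.88 -1.11]
in caddy axes (cm): x,y,s [ 2.03  0.4  -5.53]
axis [-0.4044  0.0427  0.9135]
```

```bash
python3 -m pendant '[0.3,0.2,-0.9,-0.004,0.005,0.001,0.4,0,-1,-0.004,0.005,0.001,0.4,0,-1,0,0,0,0.4,0,-1,0,0,0,0.4,0,-1,0,0,0,0.1,0,-0.5,0,0,0,0,0,0,0,0,0]'; python3 d.py 1 0.003
python3 - <<'E'
from h import *
t=imaging.grab_frame("top"); s=imaging.grab_frame("scene")
a=cv2.resize(t[85:215,155:365],None,fx=3,fy=3,interpolation=cv2.INTER_CUBIC)
cv2.imwrite("pics/t1.png",a); cv2.imwrite("pics/s1.png",cv2.resize(s[60:280,200:400],None,fx=2.7,fy=2.7,interpolation=cv2.INTER_CUBIC))
E
```

```text
time: 2.82
tool_pos: [0.6054, 0.2387, 0.1478]
orientation: [0.05, 0.977, -0.011, 0.206]
contact_force: [1.4, 0.1, -0.8]
finger_gap: 0.899
t 2.82 pos [0.6054 0.2387 0.1478] F [ 1.43  0.08 -0.78] gap 0.899
target [0.6303 0.2324 0.1017] dcm [ 2.49 -0.63 -4.61] rot [ 0.001 -0.003 -0.003] q [ 0.27  0.11  1.87 -0.21  0.78 -1.08]
in caddy axes (cm): x,y,s [ 2.54 -0.37 -4.61]
axis [-0.4044  0.0427  0.9135]
```

View pics/t1.png

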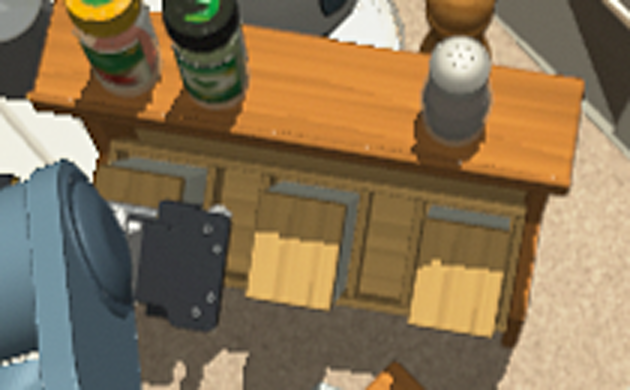

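View pics/s1.png

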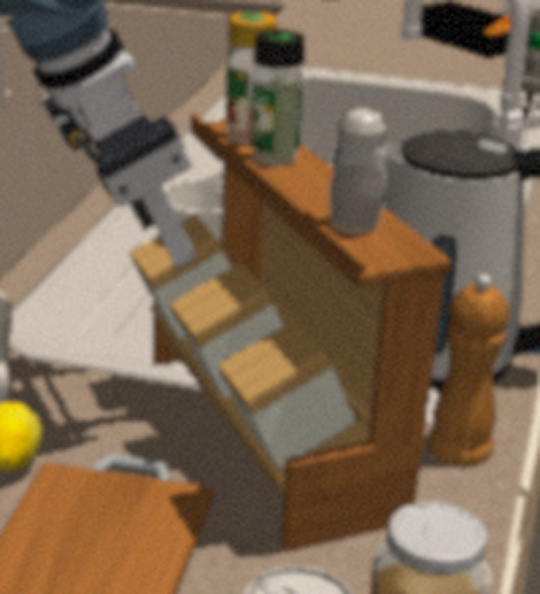

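The right-hand finger is in the gap between caddies 1 and 2, at lid height, and nothing is touching. I'll correct the offset and go down.

```bash
python3 -m pendant '[0.4,-0.3,-0.4,0,0,0,0.5,-0.3,-0.9,0,0,0,0.4,0,-0.9,0,0,0,0.4,0,-0.9,0,0,0,0.4,0,-0.8,0,0,0,0.2,0,-0.4,0,0,0,0,0,0,0,0,0]'; python3 d.py 1 0.003
```

```text
time: 3.5
tool_pos: [0.6324, 0.2321, 0.1041]
orientation: [0.05, 0.977, -0.01, 0.209]
contact_force: [-0.6, 0.5, -0.3]
finger_gap: 0.9
t 3.5 pos [0.6324 0.2321 0.1041] F [-0.64  0.51 -0.35] gap 0.9
target [0.6303 0.2324 0.1017] dcm [-0.2   0.03 -0.24] rot [-0.     0.002 -0.002] q [ 0.24  0.21  1.84 -0.22  0.7  -1.09]
in caddy axes (cm): x,y,s [-0.2   0.01 -0.24]
axis [-0.4044  0.0427  0.9135]
```

```bash
python3 -m pendant '[0,0,0,0,0,0,0,0,0,0,0,0,0,0,0,0,0,0,0,0,0,0,0,0,0,0,0,0,0,0,0,0,0,0,0,0]' 1 45; python3 -m pendant '[0,0,0,0,0,0,0,0,0,0,0,0,0,0,0,0,0,0,0,0,0,0,0,0]' ; python3 d.py 1 0.003
```

```text
time: 4.0
tool_pos: [0.6324, 0.2324, 0.104]
orientation: [0.05, 0.977, -0.01, 0.209]
contact_force: [3.6, 0.1, -4.4]
finger_gap: 0.599
time: 4.33
tool_pos: [0.6324, 0.2324, 0.104]
orientation: [0.05, 0.977, -0.01, 0.209]
contact_force: [1.1, 0.9, -2.1]
finger_gap: 0.597
t 4.33 pos [0.6324 0.2324 0.104 ] F [ 1.12  0.92 -2.09] gap 0.597
target [0.6303 0.2324 0.1017] dcm [-0.21  0.   -0.23] rot [-0.001  0.003 -0.003] q [ 0.24  0.22  1.84 -0.22  0.7  -1.09]
in caddy axes (cm): x,y,s [-0.2  -0.02 -0.23]
axis [-0.4044  0.0427  0.9135]
```

```bash
python3 -m pendant '[-0.2,0,0.4,0,0,0,-0.3,0.03,0.75,0,0,0,-0.35,0.04,0.8,0,0,0,-0.35,0.04,0.8,0,0,0,-0.35,0.04,0.8,0,0,0,-0.2,0.02,0.5,0,0,0,0,0,0,0,0,0,0,0,0,0,0,0]'; python3 -m pendant '[0,0,0,0,0,0,0,0,0,0,0,0,0,0,0,0,0,0,0,0,0,0,0,0]'; python3 d.py 1 0.053;python3 -m pendant '[0,0,0,0,0,0]'; python3 -m pendant '[0,0,0,0,0,0]'
```

```text
time: 5.0
tool_pos: [0.6124, 0.2317, 0.1396]
orientation: [0.05, 0.977, -0.012, 0.207]
contact_force: [0.2, -0.1, -6.7]
finger_gap: 0.597
time: 5.33
tool_pos: [0.6113, 0.2315, 0.1381]
orientation: [0.05, 0.977, -0.012, 0.205]
contact_force: [-0.6, 0.0, -2.3]
finger_gap: 0.593
t 5.33 pos [0.6113 0.2315 0.1381] F [-0.56  0.01 -2.32] gap 0.593
target [0.6101 0.2345 0.1474] dcm [-0.11  0.3   0.93] rot [ 0.003 -0.006 -0.002] q [ 0.25  0.13  1.87 -0.21  0.77 -1.1 ]
in caddy axes (cm): x,y,s [-0.15  0.28  0.93]
axis [-0.4044  0.0427  0.9135]
time: 5.42
tool_pos: [0.6113, 0.2315, 0.1381]
orientation: [0.05, 0.977, -0.012, 0.205]
contact_force: [-1.3, -0.9, -2.2]
finger_gap: 0.586
time: 5.5
tool_pos: [0.6113, 0.2316, 0.1381]
orientation: [0.05, 0.977, -0.012, 0.205]
contact_force: [-1.5, -0.2, -1.5]
finger_gap: 0.595
```

```bash
python3 -m pendant '[-0.2,0.1,0.5,0,0,0,-0.2,0.05,0.5,0,0,0,0,0,0,0,0,0,0,0,0,0,0,0,0,0,0,0,0,0]'; for i in 1 2 3; do python3 -m pendant '[0,0,0,0,0,0,0,0,0,0,0,0]'|grep force; done
python3 - <<'E'
from h import *
s=imaging.grab_frame("scene")
cv2.imwrite("pics/s2.png",cv2.resize(s[60:280,200:400],None,fx=2.7,fy=2.7,interpolation=cv2.INTER_CUBIC))
E
python3 d.py 1 0.053
```

```text
time: 5.92
tool_pos: [0.6043, 0.2328, 0.1454]
orientation: [0.05, 0.978, -0.013, 0.201]
contact_force: [0.7, 0.1, -5.9]
finger_gap: 0.595
contact_force: [-0.2, -0.6, -6.7]
contact_force: [0.5, 0.5, -6.8]
contact_force: [0.9, 0.7, -6.7]
t 6.47 pos [0.6035 0.2325 0.144 ] F [-0.02 -0.36 -7.07] gap 0.595
target [0.6101 0.2345 0.1474] dcm [0.66 0.2  0.34] rot [ 0.004 -0.015 -0.001] q [ 0.26  0.11  1.87 -0.2   0.79 -1.1 ]
in caddy axes (cm): x,y,s [0.64 0.27 0.34]
axis [-0.4044  0.0427  0.9135]
```

View pics/s2.png

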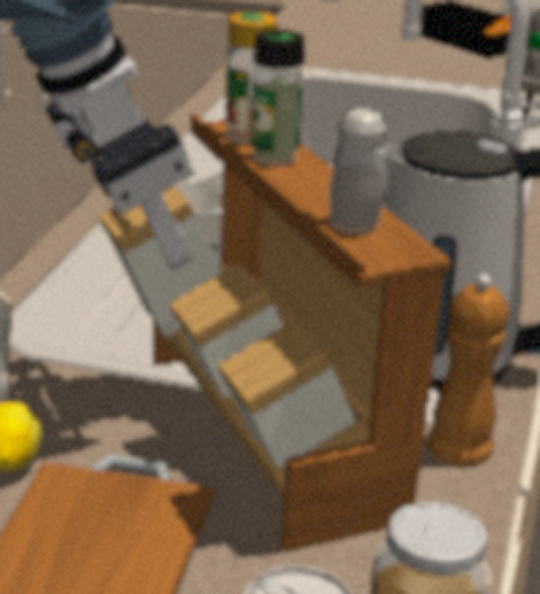

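Out of the pocket, the wrist reads a steady -6.8 N, so caddy 1 is the heavy one. The -2 N I read earlier was taken while the pocket still carried part of it. The picture shows it held at the same lean with its bottom clear of the pocket mouth. I'll carry it to the board now, then feel caddies 2 and 3 in order.

```bash
cat > b.py <<'E'
from d import *
def board(z,xy=(.443,.037)):
    z_=np.array([0,0,-1.]); c=[]
    for sg in(1,-1):
        y=sg*Rz.apply([0,1,0]); c.append(R.from_matrix(np.array([np.cross(y,z_),y,z_]).T))
    delta(np.array([*xy,z]),c)
if __name__=="__main__": board(float(sys.argv[1]))
E
python3 -m pendant '[-0.8,0.1,1.5,0,0,0,-1,0.1,2,0,0,0,-1.5,0.1,2,0,0,0,-2,0,1.5,0,0.03,0,-2,-0.5,0.5,0.003,0.04,0,-2,-1.5,0,0.004,0.04,0,-2,-2,0,0.004,0.04,0,-1.5,-2,0,0.004,0.04,0]'; python3 b.py 0.12
```

```text
time: 7.13
tool_pos: [0.4706, 0.1767, 0.2221]
orientation: [0.047, 0.993, -0.009, 0.104]
contact_force: [0.6, -1.0, -6.2]
finger_gap: 0.596
t 7.13 pos [0.4706 0.1767 0.2221] F [ 0.64 -1.03 -6.17] gap 0.596
target [0.443 0.037 0.12 ] dcm [ -2.76 -13.97 -10.21] rot [ 0.03   0.206 -0.01 ] q [ 0.17 -0.25  2.03 -0.07  1.16 -1.29]
in caddy axes (cm): x,y,s [ -1.28 -14.18 -10.21]
```

```bash
python3 -m pendant '[-0.4,-2,-0.8,0.006,0.035,-0.002,-0.4,-2,-1.2,0.006,0.035,-0.002,-0.4,-2,-1.5,0.006,0.035,-0.002,-0.4,-2,-1.5,0.006,0.035,-0.002,-0.4,-2,-1.5,0.006,0.035,-0.002,-0.4,-2,-1.5,0,0.03,0,-0.2,-1,-1,0,0,0,0,0,0,0,0,0]'; python3 b.py 0.12
```

```text
time: 7.8
tool_pos: [0.447, 0.0376, 0.1363]
orientation: [0.053, 0.999, -0.0, 0.009]
contact_force: [-1.5, 0.6, -7.2]
finger_gap: 0.59
t 7.8 pos [0.447  0.0376 0.1363] F [-1.46  0.59 -7.25] gap 0.59
target [0.443 0.037 0.12 ] dcm [-0.4  -0.06 -1.63] rot [0.002 0.017 0.   ] q [-0.17 -0.18  2.13  0.    1.18 -1.64]
in caddy axes (cm): x,y,s [-0.39 -0.1  -1.63]
```

```bash
python3 -m pendant '[-0.2,0,-0.6,0,0.012,0,-0.2,0,-1,0,0.005,0,0,0,-0.7,0,0,0,0,0,-0.7,0,0,0,0,0,0,0,0,0,0,0,0,0,0,0]'; python3 b.py 0.074;  python3 - <<'E'
from h import *
s=imaging.grab_frame("scene");t=imaging.grab_frame("top")
cv2.imwrite("pics/s3.png",cv2.resize(s[140:320,160:360],None,fx=3,fy=3,interpolation=cv2.INTER_CUBIC))
cv2.imwrite("pics/t3.png",cv2.resize(t[140:340,180:400],None,fx=2.7,fy=2.7,interpolation=cv2.INTER_CUBIC))
E
```

```text
time: 8.3
tool_pos: [0.4454, 0.0391, 0.1061]
orientation: [0.051, 0.999, -0.001, 0.004]
contact_force: [0.1, -0.1, -5.4]
finger_gap: 0.591
t 8.3 pos [0.4454 0.0391 0.1061] F [ 0.12 -0.07 -5.41] gap 0.591
target [0.443 0.037 0.074] dcm [-0.24 -0.21 -3.21] rot [ 0.003  0.007 -0.002] q [-0.17 -0.13  2.14 -0.    1.12 -1.63]
in caddy axes (cm): x,y,s [-0.22 -0.24 -3.21]
```

View pics/s3.png

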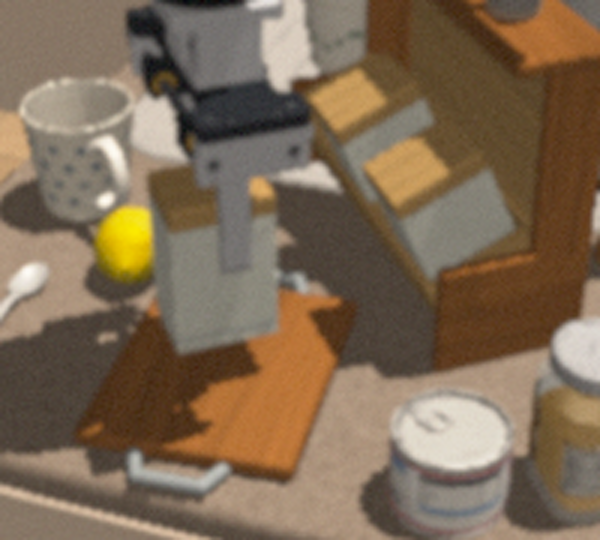

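View pics/t3.png

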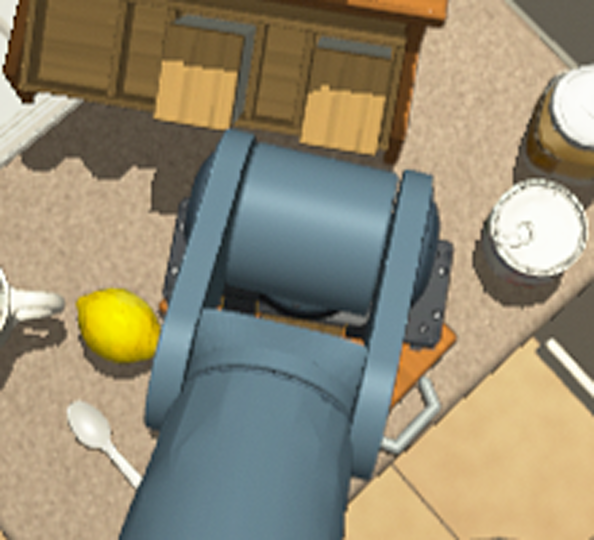

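Run:
```python
from h import *
im=cv2.imread("pics/s3.png")
for th,col in((0,(0,0,255)),(-.1,(255,0,0))):
    loc=np.array([[a*.035,b*.028,c*.055] for c in(-1,1) for a,b in((-1,1),(-1,-1),(1,-1),(1,1))])
    X=R.from_euler('z',-.105).apply(R.from_euler('y',th).apply(loc-[0,0,.022])+[0,0,.022])+np.array([.4435,.039,.1061-.0044])
    uv=((proj("scene",X)-(160,140)+.5)*3-.5).astype(int)
    for k in(0,4): cv2.polylines(im,[uv[k:k+4]],True,col,1)
    for k in range(4): cv2.line(im,uv[k].tolist(),uv[k+4].tolist(),col,1)
cv2.imwrite("pics/s3o.png",im)
```

```text
(no output)
```

View pics/s3o.png

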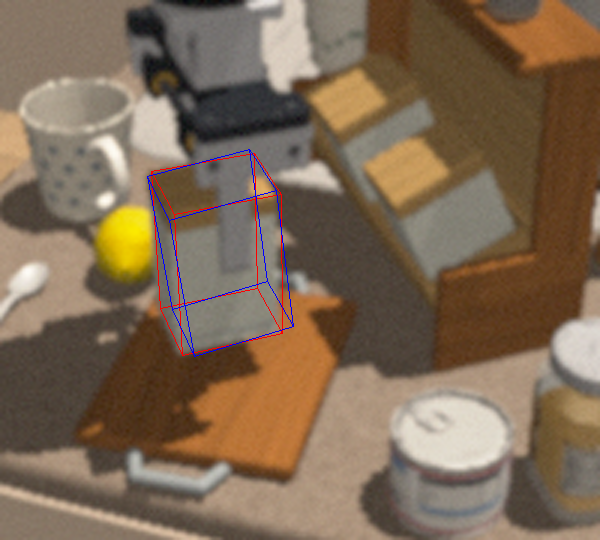

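The upright box model (red) matches the held caddy over the board within about 2°, so I'll lower it gently.

```bash
python3 -m pendant '[-0.1,-0.1,-0.6,0,0.003,0,-0.1,-0.1,-0.6,0,0,0,0,0,-0.6,0,0,0,0,0,-0.4,0,0,0,0,0,-0.2,0,0,0,0,0,0,0,0,0]'; python3 b.py 0.074
```

```text
time: 8.9
tool_pos: [0.444, 0.0369, 0.0809]
orientation: [0.051, 0.999, -0.002, 0.003]
contact_force: [0.3, -0.0, -5.2]
finger_gap: 0.592
t 8.9 pos [0.444  0.0369 0.0809] F [ 0.32 -0.03 -5.24] gap 0.592
target [0.443 0.037 0.074] dcm [-0.1   0.01 -0.69] rot [ 0.004  0.007 -0.003] q [-0.17 -0.09  2.16 -0.    1.06 -1.64]
in caddy axes (cm): x,y,s [-0.1   0.   -0.69]
```

```bash
python3 -m pendant '[0,0,-0.15,0,0,0,0,0,-0.15,0,0,0,0,0,-0.1,0,0,0,0,0,0,0,0,0]'; python3 -m pendant '[0,0,-0.1,0,0,0,0,0,-0.1,0,0,0,0,0,0,0,0,0]'
```

```text
time: 9.23
tool_pos: [0.4442, 0.0368, 0.0765]
orientation: [0.051, 0.999, -0.002, 0.004]
contact_force: [0.1, 0.1, -6.5]
finger_gap: 0.592
time: 9.48
tool_pos: [0.4446, 0.0367, 0.0748]
orientation: [0.051, 0.999, -0.002, 0.004]
contact_force: [-0.8, -0.4, -6.4]
finger_gap: 0.592
```

```bash
python3 -m pendant '[0,0,-0.1,0,0,0,0,0,0,0,0,0]'
```

```text
time: 9.65
tool_pos: [0.4447, 0.0367, 0.0738]
orientation: [0.051, 0.999, -0.002, 0.004]
contact_force: [-0.2, -0.9, -6.4]
finger_gap: 0.592
```

```bash
python3 -m pendant '[0,0,-0.1,0,0,0,0,0,0,0,0,0]'; python3 -m pendant '[0,0,-0.1,0,0,0,0,0,0,0,0,0]'
```

```text
time: 9.82
tool_pos: [0.4448, 0.0368, 0.0728]
orientation: [0.051, 0.999, -0.002, 0.004]
contact_force: [-0.2, -0.6, -7.2]
finger_gap: 0.595
time: 9.98
tool_pos: [0.4454, 0.0366, 0.0724]
orientation: [0.051, 0.999, -0.002, 0.005]
contact_force: [-0.0, 0.5, -5.7]
finger_gap: 0.592
```

```bash
python3 -m pendant '[0,0,-0.1,0,0,0,0,0,0,0,0,0]'; python3 -m pendant '[0,0,-0.1,0,0,0,0,0,0,0,0,0]'; python3 -m pendant '[0,0,-0.1,0,0,0,0,0,0,0,0,0]'
```

```text
time: 10.15
tool_pos: [0.4459, 0.0366, 0.0724]
orientation: [0.051, 0.999, -0.002, 0.005]
contact_force: [0.6, 0.1, -6.3]
finger_gap: 0.592
time: 10.32
tool_pos: [0.4463, 0.0365, 0.0723]
orientation: [0.051, 0.999, -0.002, 0.005]
contact_force: [-1.0, 0.1, -5.6]
finger_gap: 0.595
time: 10.48
tool_pos: [0.4466, 0.0365, 0.0722]
orientation: [0.051, 0.999, -0.002, 0.005]
contact_force: [-0.7, 0.1, -3.1]
finger_gap: 0.593
```

```bash
python3 -m pendant '[0,0,-0.1,0,0,0,0,0,0,0,0,0]'; python3 -m pendant '[0,0,-0.1,0,0,0,0,0,0,0,0,0]'; python3 b.py 0.0724
```

```text
time: 10.65
tool_pos: [0.4468, 0.0365, 0.0722]
orientation: [0.051, 0.999, -0.002, 0.004]
contact_force: [-1.4, 0.0, -3.4]
finger_gap: 0.598
time: 10.82
tool_pos: [0.4469, 0.0365, 0.0721]
orientation: [0.051, 0.999, -0.002, 0.004]
contact_force: [-1.7, -0.0, -1.9]
finger_gap: 0.597
t 10.82 pos [0.4469 0.0365 0.0721] F [-1.69 -0.   -1.91] gap 0.597
target [0.443  0.037  0.0724] dcm [-0.39  0.05  0.03] rot [ 0.004  0.008 -0.003] q [-0.17 -0.07  2.16 -0.    1.04 -1.64]
in caddy axes (cm): x,y,s [-0.4   0.01  0.03]
```

```bash
python3 -m pendant '[0,0,0,0,0,0,0,0,0,0,0,0,0,0,0,0,0,0]' 1 8; python3 -m pendant '[0,0,0,0,0,0,0,0,0,0,0,0,0,0,0,0,0,0,0,0,0,0,0,0]' 0.1
python3 - <<'E'
from h import *
s=imaging.grab_frame("scene")
cv2.imwrite("pics/s4.png",cv2.resize(s[140:320,160:360],None,fx=3,fy=3,interpolation=cv2.INTER_CUBIC))
E
```

```text
time: 11.07
tool_pos: [0.4474, 0.0365, 0.072]
orientation: [0.051, 0.999, -0.002, 0.005]
contact_force: [-3.1, -0.3, 1.6]
finger_gap: 0.595
time: 11.4
tool_pos: [0.45, 0.0359, 0.073]
orientation: [0.051, 0.999, -0.002, 0.008]
contact_force: [0.2, -0.2, 0.1]
finger_gap: 0.842
```

View pics/s4.png

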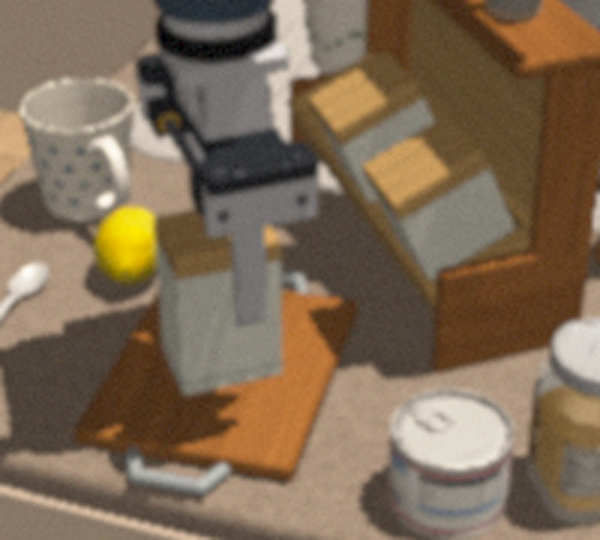

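Caddy 1 stands upright and released on the board, near (225,300) in the crop. Next I withdraw straight up.

```bash
python3 -m pendant '[0,0,1,0,0,0,0,0,1.5,0,0,0,0,0,2,0,0,0,0,0,2.5,0,0,0,0,0,2.5,0,0,0,0,0,2.5,0,0,0,0,0,2,0,0,0,0,0,0.5,0,0,0]' - 40; python3 d.py 2 0.10
```

```text
time: 12.12
tool_pos: [0.4477, 0.0363, 0.2274]
orientation: [0.051, 0.999, -0.002, 0.008]
contact_force: [0.7, -0.5, 0.6]
finger_gap: 0.896
t 12.12 pos [0.4477 0.0363 0.2274] F [ 0.67 -0.52  0.64] gap 0.896
target [0.5798 0.1291 0.1904] dcm [13.21  9.29 -3.7 ] rot [-0.038 -0.401 -0.002] q [-0.17 -0.28  2.04 -0.    1.37 -1.64]
in caddy axes (cm): x,y,s [12.16 10.62 -3.7 ]
axis [-0.4044  0.0427  0.9135]
```

```bash
python3 -m pendant '[1.7,1.3,-0.2,-0.005,-0.052,0,1.7,1.3,-0.2,-0.005,-0.052,0,1.7,1.3,-0.2,-0.005,-0.052,0,1.7,1.3,-0.2,-0.005,-0.052,0,1.7,1.3,-0.2,-0.005,-0.052,0,1.7,1.3,-0.4,-0.005,-0.052,0,1.5,1,-0.5,-0.005,-0.05,0,0.6,0.3,-0.5,0,-0.04,0]'; python3 d.py 2 0.06
```

```text
time: 12.78
tool_pos: [0.5785, 0.1306, 0.2082]
orientation: [0.052, 0.973, -0.009, 0.223]
contact_force: [-0.8, -0.0, 0.1]
finger_gap: 0.902
t 12.78 pos [0.5785 0.1306 0.2082] F [-0.81 -0.04  0.1 ] gap 0.902
target [0.5959 0.1274 0.1538] dcm [ 1.74 -0.31 -5.43] rot [-0.003  0.032  0.001] q [ 0.06 -0.14  2.01 -0.09  0.83 -1.35]
in caddy axes (cm): x,y,s [ 1.77 -0.13 -5.43]
axis [-0.4044  0.0427  0.9135]
```

```bash
python3 -m pendant '[0.1,-0.2,-0.8,0,0.008,0,0.3,-0.1,-1,0,0.008,0,0.4,0,-1.1,0,0.008,0,0.4,0,-1.1,0,0.005,0,0.3,0,-0.8,0,0,0,0,0,0,0,0,0]'; python3 d.py 2 0.003
```

```text
time: 13.28
tool_pos: [0.5913, 0.1265, 0.1518]
orientation: [0.052, 0.978, -0.01, 0.203]
contact_force: [0.1, 0.2, -0.1]
finger_gap: 0.897
t 13.28 pos [0.5913 0.1265 0.1518] F [ 0.13  0.23 -0.15] gap 0.897
target [0.619  0.125  0.1017] dcm [ 2.77 -0.15 -5.01] rot [-0.002 -0.01   0.001] q [ 0.05 -0.02  2.   -0.09  0.76 -1.36]
in caddy axes (cm): x,y,s [ 2.77  0.14 -5.01]
axis [-0.4044  0.0427  0.9135]
```

```bash
python3 -m pendant '[0.6,0,-0.7,0,-0.003,0,0.6,-0.05,-1,0,-0.003,0,0.4,-0.05,-0.9,0,-0.002,0,0.4,-0.05,-0.9,0,0,0,0.4,0,-0.8,0,0,0,0.2,0,-0.5,0,0,0,0,0,0,0,0,0]'; python3 d.py 2 0.003
```

```text
time: 13.87
tool_pos: [0.6193, 0.1227, 0.1009]
orientation: [0.054, 0.977, -0.01, 0.206]
contact_force: [0.1, -0.1, 0.4]
finger_gap: 0.901
t 13.87 pos [0.6193 0.1227 0.1009] F [ 0.1  -0.07  0.39] gap 0.901
target [0.619  0.125  0.1017] dcm [-0.03  0.23  0.08] rot [-0.002 -0.004  0.004] q [ 0.04  0.11  1.96 -0.1   0.66 -1.35]
in caddy axes (cm): x,y,s [-0.05  0.23  0.08]
axis [-0.4044  0.0427  0.9135]
```

```bash
python3 -m pendant '[0,0.2,0.1,0,0,0.003,0,0,0,0,0,0]'; python3 -m pendant '[0,0,0,0,0,0,0,0,0,0,0,0,0,0,0,0,0,0,0,0,0,0,0,0,0,0,0,0,0,0,0,0,0,0,0,0,0,0,0,0,0,0]' 1 40; python3 d.py 2 0.003
```

```text
time: 14.03
tool_pos: [0.6192, 0.1248, 0.1016]
orientation: [0.052, 0.977, -0.01, 0.205]
contact_force: [0.7, 0.1, -0.4]
finger_gap: 0.9
time: 14.62
tool_pos: [0.6199, 0.1254, 0.1039]
orientation: [0.052, 0.977, -0.01, 0.207]
contact_force: [0.8, 0.3, -0.8]
finger_gap: 0.593
t 14.62 pos [0.6199 0.1254 0.1039] F [ 0.84  0.25 -0.82] gap 0.593
target [0.619  0.125  0.1017] dcm [-0.09 -0.04 -0.22] rot [-0.002 -0.001 -0.   ] q [ 0.05  0.11  1.96 -0.1   0.66 -1.35]
in caddy axes (cm): x,y,s [-0.09 -0.05 -0.22]
axis [-0.4044  0.0427  0.9135]
```

```bash
python3 -m pendant '[-0.2,0,0.4,0,0,0,-0.3,0.03,0.75,0,0,0,-0.35,0.04,0.8,0,0,0,-0.35,0.04,0.8,0,0,0,-0.35,0.04,0.8,0,0,0,-0.3,0.04,0.8,0,0,0,-0.2,0.02,0.5,0,0,0,0,0,0,0,0,0]'; for i in 1 2 3; do python3 -m pendant '[0,0,0,0,0,0,0,0,0,0,0,0]'|grep force; done; python3 d.py 2 0.053
```

```text
time: 15.28
tool_pos: [0.5964, 0.1277, 0.1578]
orientation: [0.052, 0.977, -0.01, 0.207]
contact_force: [-0.1, -0.5, -2.7]
finger_gap: 0.592
contact_force: [-0.5, 0.8, -1.2]
contact_force: [1.2, -0.2, -2.1]
contact_force: [-0.5, -0.3, -1.9]
t 15.78 pos [0.5946 0.1277 0.1556] F [-0.51 -0.33 -1.87] gap 0.598
target [0.5988 0.1271 0.1474] dcm [ 0.42 -0.05 -0.82] rot [-0.002 -0.006 -0.   ] q [ 0.05 -0.02  1.99 -0.09  0.77 -1.36]
in caddy axes (cm): x,y,s [ 0.42 -0.01 -0.82]
axis [-0.4044  0.0427  0.9135]
```

The reading is -1.9 N with the caddy free of the pocket, so caddy 2 is light. I'll put it back along the axis.

```bash
python3 -m pendant '[0.3,0,-0.2,0.001,-0.005,0,0.3,-0.03,-0.6,0,0,0,0.1,0,-0.2,0,0,0,0,0,0,0,0,0]'; python3 d.py 2 0.0045;python3 -c "
from d import *
o=robot.observe();print((np.array([.6199,.1254,.1039])-o['tool_pos'])*100)"
```

```text
time: 16.12
tool_pos: [0.6021, 0.1272, 0.1438]
orientation: [0.052, 0.977, -0.009, 0.207]
contact_force: [-0.4, 0.1, -1.2]
finger_gap: 0.592
t 16.12 pos [0.6021 0.1272 0.1438] F [-0.36  0.15 -1.19] gap 0.592
target [0.6184 0.125  0.1031] dcm [ 1.63 -0.22 -4.06] rot [-0.003 -0.002  0.   ] q [ 0.05  0.01  1.98 -0.09  0.74 -1.36]
in caddy axes (cm): x,y,s [ 1.64 -0.04 -4.06]
axis [-0.4044  0.0427  0.9135]
[ 1.78206078 -0.1796128  -3.98585143]
```

```bash
python3 -m pendant '[0.3,-0.03,-0.7,0,0,0,0.3,-0.03,-0.7,0,0,0,0.3,-0.03,-0.7,0,0,0,0.3,-0.03,-0.7,0,0,0,0.2,-0.02,-0.5,0,0,0,0.1,0,-0.2,0,0,0,0,0,0,0,0,0]'; python3 -c "
from d import *
o=robot.observe();print((np.array([.6199,.1254,.1039])-o['tool_pos'])*100)"
```

```text
time: 16.7
tool_pos: [0.6196, 0.1254, 0.1046]
orientation: [0.052, 0.977, -0.009, 0.207]
contact_force: [-0.3, 0.0, -1.5]
finger_gap: 0.595
[ 0.02689827 -0.00195565 -0.06902243]
```

```bash
python3 -m pendant '[0.03,0,-0.07,0,0,0,0.05,0,-0.1,0,0,0,0,0,0,0,0,0]';python3 -m pendant '[0.05,0,-0.1,0,0,0,0,0,0,0,0,0]'
```

```text
time: 16.95
tool_pos: [0.6201, 0.1256, 0.1046]
orientation: [0.052, 0.977, -0.01, 0.206]
contact_force: [-0.2, 1.2, -1.3]
finger_gap: 0.592
time: 17.12
tool_pos: [0.6207, 0.1257, 0.1044]
orientation: [0.052, 0.977, -0.01, 0.206]
contact_force: [0.3, -0.2, -0.7]
finger_gap: 0.594
```

```bash
python3 -m pendant '[0,0,0,0,0,0,0,0,0,0,0,0]' 1 6; python3 -m pendant '[0,0,0,0,0,0,0,0,0,0,0,0,0,0,0,0,0,0,0,0,0,0,0,0,0,0,0,0,0,0]' 0.1; python3 d.py 2 0.06
```

```text
time: 17.28
tool_pos: [0.6205, 0.1258, 0.1042]
orientation: [0.052, 0.977, -0.01, 0.206]
contact_force: [-0.8, 0.6, -0.3]
finger_gap: 0.598
time: 17.7
tool_pos: [0.6221, 0.1258, 0.1056]
orientation: [0.052, 0.977, -0.009, 0.208]
contact_force: [-0.3, -1.2, 1.1]
finger_gap: 0.89
t 17.7 pos [0.6221 0.1258 0.1056] F [-0.34 -1.16  1.11] gap 0.89
target [0.5959 0.1274 0.1538] dcm [-2.61  0.16  4.82] rot [-0.003  0.002 -0.   ] q [ 0.05  0.11  1.96 -0.1   0.66 -1.35]
in caddy axes (cm): x,y,s [-2.61 -0.11  4.82]
axis [-0.4044  0.0427  0.9135]
```

```bash
python3 -m pendant '[-0.4,0.03,0.6,0,0,0,-0.5,0.03,1,0,0,0,-0.45,0.04,1,0,0,0,-0.6,0.05,1.5,0,0,0,-0.8,0.05,1.8,0,0,0,-0.8,0.05,1.8,0,0,0,-0.8,0.05,1.8,0,0,0,-0.4,0,0.6,0,0,0]' - 40; python3 d.py 3 0.10
python3 - <<'E'
from h import *
s=imaging.grab_frame("scene")
cv2.imwrite("pics/s5.png",cv2.resize(s[60:320,160:400],None,fx=2.3,fy=2.3,interpolation=cv2.INTER_CUBIC))
E
```

```text
time: 18.37
tool_pos: [0.5699, 0.1289, 0.2122]
orientation: [0.052, 0.977, -0.009, 0.207]
contact_force: [-0.5, -0.4, 0.7]
finger_gap: 0.898
t 18.37 pos [0.5699 0.1289 0.2122] F [-0.46 -0.37  0.66] gap 0.898
target [0.5684 0.0217 0.1904] dcm [ -0.15 -10.72  -2.18] rot [-0.003 -0.    -0.   ] q [ 0.06 -0.15  2.   -0.08  0.88 -1.37]
in caddy axes (cm): x,y,s [  0.98 -10.67  -2.18]
axis [-0.4044  0.0427  0.9135]
```

View pics/s5.png

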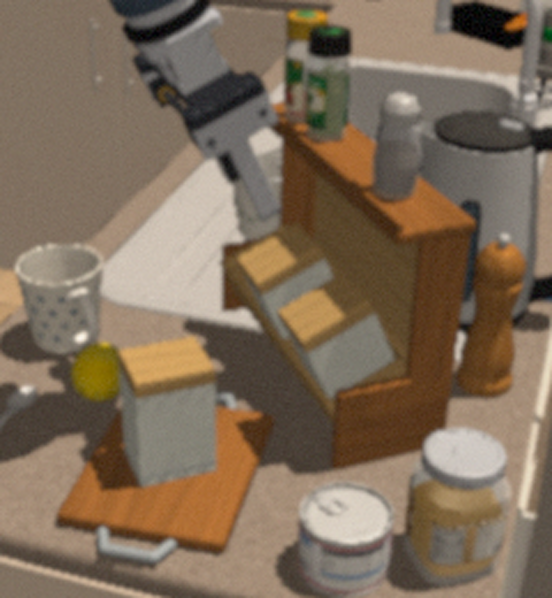

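Caddy 1 stands upright on the board at about (168,410) in the crop. Caddy 2 is home at about (280,280). On to caddy 3.

```bash
python3 -m pendant '[0,-1.3,0,0,0,0,0,-1.8,0,0,0,0,0,-1.8,0,0,0,0,0,-1.8,0,0,0,0,0,-1.8,-0.4,0,0,0,0,-1.4,-0.6,0,0,0,0,-0.5,-0.5,0,0,0,0,0,0,0,0,0]'; python3 d.py 3 0.06
```

```text
time: 19.08
tool_pos: [0.5679, 0.0217, 0.1944]
orientation: [0.051, 0.977, -0.009, 0.207]
contact_force: [0.4, 0.1, -0.6]
finger_gap: 0.903
t 19.08 pos [0.5679 0.0217 0.1944] F [ 0.36  0.12 -0.57] gap 0.903
target [0.5846 0.02   0.1538] dcm [ 1.67 -0.17 -4.05] rot [-0.004 -0.    -0.002] q [-0.18 -0.19  2.07  0.05  0.85 -1.67]
in caddy axes (cm): x,y,s [ 1.68  0.01 -4.05]
axis [-0.4044  0.0427  0.9135]
```

```bash
python3 -m pendant '[0.2,-0.03,-0.5,0,0,0,0.4,-0.04,-0.9,0,0,0,0.4,-0.04,-1,0,0,0,0.4,-0.03,-0.9,0,0,0,0.2,0,-0.4,0,0,0,0,0,0,0,0,0]'; python3 d.py 3 0.004
```

```text
time: 19.58
tool_pos: [0.5848, 0.0232, 0.1516]
orientation: [0.049, 0.977, -0.008, 0.206]
contact_force: [-0.3, -0.1, -0.3]
finger_gap: 0.903
t 19.58 pos [0.5848 0.0232 0.1516] F [-0.3  -0.07 -0.31] gap 0.903
target [0.6072 0.0176 0.1027] dcm [ 2.25 -0.55 -4.89] rot [-0.005 -0.003 -0.005] q [-0.17 -0.09  2.06  0.05  0.75 -1.67]
in caddy axes (cm): x,y,s [ 2.29 -0.32 -4.89]
axis [-0.4044  0.0427  0.9135]
```

```bash
python3 -m pendant '[0.3,-0.3,-0.5,-0.005,-0.003,-0.005,0.4,-0.1,-1,0,0,0,0.4,-0.05,-0.9,0,0,0,0.4,-0.04,-0.9,0,0,0,0.4,-0.03,-0.9,0,0,0,0.2,0,-0.4,0,0,0,0,0,0,0,0,0]'; python3 d.py 3 0.004
```

```text
time: 20.17
tool_pos: [0.6085, 0.0181, 0.1023]
orientation: [0.051, 0.977, -0.012, 0.209]
contact_force: [0.0, 0.2, -0.2]
finger_gap: 0.896
t 20.17 pos [0.6085 0.0181 0.1023] F [ 0.02  0.16 -0.18] gap 0.896
target [0.6072 0.0176 0.1027] dcm [-0.12 -0.05  0.04] rot [ 0.002  0.002 -0.001] q [-0.17  0.04  2.04  0.04  0.64 -1.66]
in caddy axes (cm): x,y,s [-0.12 -0.06  0.04]
axis [-0.4044  0.0427  0.9135]
```

```bash
python3 -m pendant '[0,0,0,0,0,0,0,0,0,0,0,0,0,0,0,0,0,0,0,0,0,0,0,0,0,0,0,0,0,0,0,0,0,0,0,0,0,0,0,0,0,0]' 1 40;python3 -m pendant '[0,0,0,0,0,0,0,0,0,0,0,0]'; python3 -c "
from d import *
o=robot.observe();print(o['tool_pos'])"
python3 -m pendant '[-0.2,0,0.4,0,0,0,-0.3,0.03,0.75,0,0,0,-0.35,0.04,0.8,0,0,0,-0.35,0.04,0.8,0,0,0,-0.35,0.04,0.8,0,0,0,-0.3,0.04,0.8,0,0,0,-0.2,0.02,0.5,0,0,0,0,0,0,0,0,0]'; for i in 1 2 3; do python3 -m pendant '[0,0,0,0,0,0,0,0,0,0,0,0]'|grep force; done; python3 d.py 3 0.053
```

```text
time: 20.75
tool_pos: [0.609, 0.0181, 0.1039]
orientation: [0.051, 0.976, -0.012, 0.21]
contact_force: [1.5, -0.3, -1.4]
finger_gap: 0.594
time: 20.92
tool_pos: [0.609, 0.0181, 0.1039]
orientation: [0.051, 0.976, -0.012, 0.21]
contact_force: [1.3, -0.1, -2.0]
finger_gap: 0.593
[0.60898941 0.01811916 0.10392027]
time: 21.58
tool_pos: [0.5857, 0.0206, 0.1582]
orientation: [0.051, 0.976, -0.012, 0.21]
contact_force: [-0.0, 0.1, -1.3]
finger_gap: 0.592
contact_force: [0.0, 0.5, -2.6]
contact_force: [0.2, 0.5, -2.0]
contact_force: [-0.4, -0.8, -1.1]
t 22.08 pos [0.5841 0.0208 0.1564] F [-0.38 -0.77 -1.09] gap 0.596
target [0.5874 0.0197 0.1474] dcm [ 0.33 -0.11 -0.9 ] rot [ 0.002  0.001 -0.001] q [-0.17 -0.1   2.06  0.04  0.76 -1.66]
in caddy axes (cm): x,y,s [ 0.34 -0.08 -0.9 ]
axis [-0.4044  0.0427  0.9135]
```

Caddy 3 is light too, at about -1.9 N and fully clear of the pocket. I'll put it back.

```bash
python3 -m pendant '[0.25,-0.02,-0.2,0,0,0,0.3,-0.03,-0.6,0,0,0,0.15,-0.02,-0.3,0,0,0,0,0,0,0,0,0]';python3 -c "
from d import *
o=robot.observe();print((np.array([.6090,.0181,.1039])-o['tool_pos'])*100)"
```

```text
time: 22.42
tool_pos: [0.5916, 0.02, 0.1435]
orientation: [0.051, 0.977, -0.011, 0.207]
contact_force: [0.3, 0.1, -2.5]
finger_gap: 0.591
[ 1.73800028 -0.19356956 -3.95875948]
```

```bash
python3 -m pendant '[0.3,-0.03,-0.7,0,-0.003,0,0.3,-0.03,-0.7,0,-0.003,0,0.3,-0.03,-0.7,0,0,0,0.3,-0.03,-0.7,0,0,0,0.2,-0.02,-0.5,0,0,0,0.1,0,-0.2,0,0,0,0,0,0,0,0,0]'; python3 -c "
from d import *
o=robot.observe();print((np.array([.6090,.0181,.1039])-o['tool_pos'])*100)"; python3 -m pendant '[0.03,0,-0.07,0,0,0,0.05,0,-0.1,0,0,0,0,0,0,0,0,0]';python3 -m pendant '[0.05,0,-0.1,0,0,0,0,0,0,0,0,0]'
```

```text
time: 23.0
tool_pos: [0.6089, 0.0182, 0.1041]
orientation: [0.051, 0.976, -0.011, 0.211]
contact_force: [-0.4, -0.0, -1.0]
finger_gap: 0.597
[ 0.00992099 -0.01300533 -0.01553401]
time: 23.25
tool_pos: [0.6094, 0.0182, 0.1043]
orientation: [0.051, 0.976, -0.012, 0.21]
contact_force: [-0.4, 1.0, -1.2]
finger_gap: 0.594
time: 23.42
tool_pos: [0.6101, 0.0182, 0.1042]
orientation: [0.051, 0.976, -0.012, 0.21]
contact_force: [-0.1, 0.2, -1.2]
finger_gap: 0.595
```

```bash
python3 -m pendant '[0,0,0,0,0,0,0,0,0,0,0,0]' 1 6; python3 -m pendant '[0,0,0,0,0,0,0,0,0,0,0,0,0,0,0,0,0,0,0,0,0,0,0,0,0,0,0,0,0,0]' 0.1; python3 -m pendant '[-0.4,0.03,0.6,0,0,0,-0.5,0.03,1,0,0,0,-0.45,0.04,1,0,0,0,-0.6,0.05,1.5,0,0,0,-0.8,0.05,1.8,0,0,0,-0.8,0.05,1.8,0,0,0,-0.8,0.05,2.2,0,0,0,-0.4,0,2,0,0,0]'; python3 -m pendant '[0,1,1.5,0,0.02,0,0,2,2,0,0.04,0,-1,3,1.5,0,0.04,0,-2,3,0.5,0,0.04,0,-2,3,0,0,0.04,0,-2,3,0,0,0.04,0,-2,3,0,0,0.04,0,-2,3,0,0,0.04,0]'
```

```text
time: 23.58
tool_pos: [0.61, 0.0183, 0.1041]
orientation: [0.051, 0.976, -0.012, 0.21]
contact_force: [-0.1, -0.0, -1.1]
finger_gap: 0.598
time: 24.0
tool_pos: [0.6116, 0.0181, 0.1054]
orientation: [0.051, 0.976, -0.012, 0.212]
contact_force: [0.5, 0.1, -0.3]
finger_gap: 0.89
time: 24.67
tool_pos: [0.5573, 0.0219, 0.2254]
orientation: [0.051, 0.977, -0.011, 0.207]
contact_force: [0.9, -0.1, 0.2]
finger_gap: 0.899
time: 25.33
tool_pos: [0.4428, 0.2343, 0.2964]
orientation: [0.055, 0.996, -0.021, 0.062]
contact_force: [1.2, -0.1, 0.3]
finger_gap: 0.9
```

```bash
python3 -m pendant '[-2,3,0,0,0.04,0,-2,3,0,0,0.04,0,-2,3,0,0,0,0,-2,3,0,0,0,0,-1,2,0,0,0,0,0,0,0,0,0,0]'
python3 - <<'E'
from h import *
s=imaging.grab_frame("scene");t=imaging.grab_frame("top")
cv2.imwrite("pics/s6.png",cv2.resize(s[60:320,160:400],None,fx=2.3,fy=2.3,interpolation=cv2.INTER_CUBIC))
cv2.imwrite("pics/t6.png",cv2.resize(t[80:340,140:440],None,fx=2.3,fy=2.3,interpolation=cv2.INTER_CUBIC))
for k in["honey_jar","tin_small","mug_tea","lemon"]:
    r=imaging.place_of("top",k); print(k,[[round(x*q,1) for x,q in zip(d["position"],(560,420))] for d in r][:1])
E
```

```text
time: 25.83
tool_pos: [0.3437, 0.3841, 0.3007]
orientation: [0.051, 0.998, -0.021, 0.022]
contact_force: [-0.1, 0.7, 0.2]
finger_gap: 0.897
honey_jar [[384.7, 194.0]]
tin_small []
mug_tea [[177.5, 253.3]]
lemon [[226.4, 261.2]]
```

View pics/s6.png

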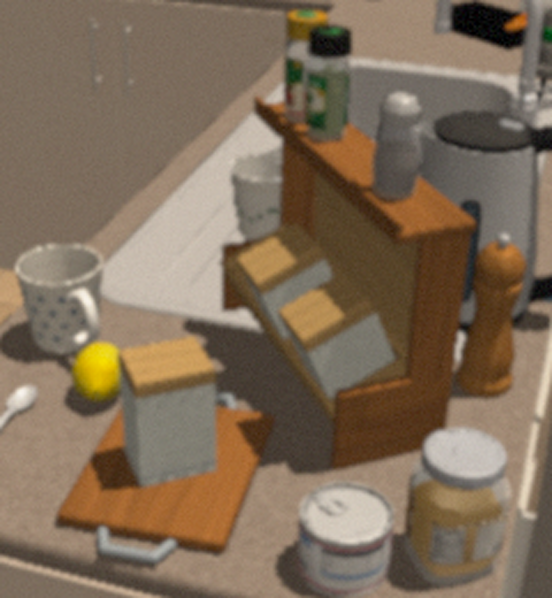

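View pics/t6.png

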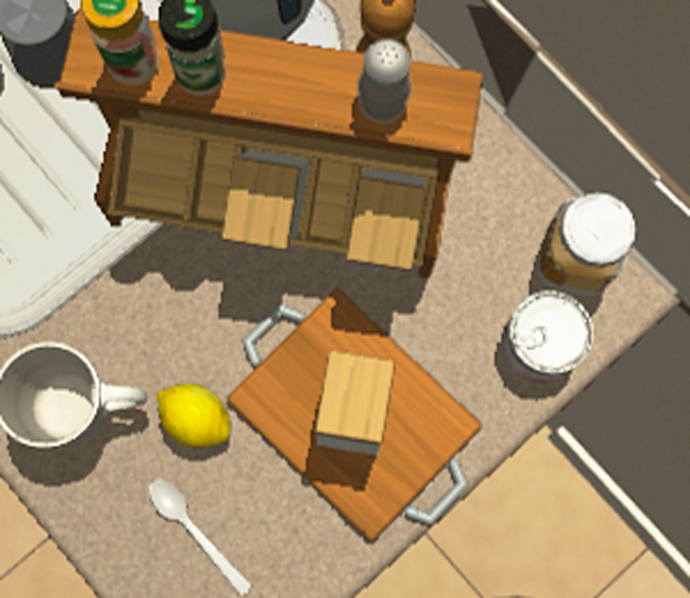

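Caddies 2 and 3 have their lids at the original pixels, (237,184) and (291,194) for the front-left corners. Caddy 1 stands in the middle of the board, and the jar, tin, mug and lemon are where they were. I'm handing the job in.

```bash
python3 -c "
from station import robot
print(robot.close_job())"
```

```text
the job is handed in; nothing more can be done
None
```

The heavy caddy, the left one, is standing upright near the middle of the board, and the two light ones are back in their own pockets. I handed the job in at about 26 s of the 72 s allowed; it reports no verdict.

I lifted the caddies from left to right:

| Caddy | Lift along the lean (about) | Wrist force once clear | Result |
|---|---|---|---|
| Left (1) | 5 cm | -6.8 N | heavy; carried to the board and lowered in 1 mm steps until the board took the weight |
| Middle (2) | 5–6 cm | about -1.9 N | light; put back |
| Right (3) | 5–6 cm | about -1.9 N | light; put back |

- **Order:** the left caddy turned out heavy, so I placed it on the board straight away, then lifted the middle and right ones.
- **Misleading first reading:** the left caddy first read only about -2 N because the pocket still carried part of it. I lifted it clear before judging its weight.
- **Last checks:** the final pictures show the left caddy upright, the other two lids within about 1 pixel of where they started, and the gripper open and clear of everything. The jar, tin, mug and lemon look unmoved.
- **Small disagreements:** the network missed the tin in the last top view, though it is plainly visible and unmoved. It also placed the jar, mug and lemon 2 to 5 pixels from their first positions. I put that down to network scatter, because the lemon I re-measured by eye was within 1 pixel.

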